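# Dial in the preset code and lock it with the cam

## Task

Dial the code 4-2-3 on the grey preset unit: left wheel 4 (green), middle wheel 2 (yellow), right wheel 3 (red), each digit squarely uppermost. Then lock it by turning the cam by its black wing until its high point holds the sprung pin fully in, and let go. Leave the cups, the vials and the amber bottle around it where they stand.

Things in the scene. Friction and masses are not known exactly. Their poses are not given: they have to be found in the camera images.
- preset_unit: Fixed grey housing, 110 (x) x 250 (y) x 50 mm high; may be turned some 0.2 rad. On it three digit thumbwheels side by side and, at its right (-y) end, the lock cam. Origin: centre of its underside, on the worktop; x points away from the robot at yaw 0, y left along the wheels' common axle (x = 0, z = 0.045), z up; deck at z = 0.050. 'Unit frame' below means this frame, in m.
- axle_left (a point): Centre of the left wheel, on the axle (unit frame 0, 0.088, 0.045). Every wheel is 22 mm wide (y), 26 mm clear of the next. Six flat tiles 60 degrees apart, faces 27 mm from the axle, bear a digit each: 1 white, 2 yellow, 3 red, 4 green, 5 blue, 6 black. Between tiles stand six radial grey ribs, 6 mm thick, tips 40 mm from the axle. The uppermost tile is the digit set.
- axle_mid (a point): Centre of the middle wheel (unit frame 0, 0.040, 0.045). All wheels: with a digit squarely on top its tile is at z = 0.072 and the ribs beside it lean 30 degrees to either side, tips at x = -0.020 and +0.020, z = 0.080. A sprung detent holds each digit: about 4 N at a rib tip to leave it; once turned over 30 degrees the wheel snaps to the next digit by itself.
- axle_right (a point): Centre of the right wheel (unit frame 0, -0.008, 0.045). All wheels: one stroke a digit. Bring closed fingertips down beside a rib, level with the top tile (z = 0.072), push the rib, rising to 5 mm above that level (tile edges rise 3 mm) until it is 5 to 15 degrees past the top (beyond 25 the next rib comes up under the fingertips), then lift off and it snaps to the digit.
- wheel_left (a joint): Angle of the left thumbwheel, rad: 0 with digit 1 on top, +1.047 per higher digit, 5.236 at digit 6. It grows as the top of the wheel moves away from the robot (+x of the unit) and falls as the top comes nearer. End stops just beyond 1 and 6: no passing from 6 to 1. The code wants 4 here: 3.142.
- wheel_mid (a joint): Angle of the middle thumbwheel, rad: 0 with digit 1 on top, +1.047 per higher digit, 5.236 at digit 6. It grows as the top of the wheel moves away from the robot (+x of the unit) and falls as the top comes nearer. End stops just beyond 1 and 6: no passing from 6 to 1. The code wants 2 here: 1.047.
- wheel_right (a joint): Angle of the right thumbwheel, rad: 0 with digit 1 on top, +1.047 per higher digit, 5.236 at digit 6. It grows as the top of the wheel moves away from the robot (+x of the unit) and falls as the top comes nearer. End stops just beyond 1 and 6: no passing from 6 to 1. The code wants 3 here: 2.094.
- cam_grip (a point): On the lock cam's upright axis (unit frame -0.005, -0.085), 36 mm above the deck (z = 0.086). Grip: black wing 12 mm thick, 40 long, 22 high (z = 0.074 to 0.096), its length in line with the high point, red stroke on that half; a neck and the steel cam below. The cam stays where left (friction 0.05 N m). From its start turn it anticlockwise from above, 1.3 to 2.5 rad, to the pin; stop 1.3 rad past it.
- cam_high (a point): High point of the lock cam's rim, marked by a red dot, 23 mm from the axis (low point 11 mm). The cam is an eccentric disc 34 mm across, 9 mm thick, its top at z = 0.061. The direction from cam_grip to this point is the line of the wing; it points straight along +x of the unit when the high point is on the pin.
- lock_pin (a joint): Sprung follower pin with a flat brass face, beyond the cam (+x of the unit), sliding along x in a 12 mm high aluminium block. 0 = out, face 18 mm from the cam axis; grows as it is pushed in, 0.005 m at the cam's high point (-0.001 + 0.006 cos(angle of the high point from +x)). Spring 2 N at 0, 5 N at 0.005: it comes out unless the cam holds it.
- cup_blue: Bystander: white sample cup with a blue lid, 55 mm across, 58 mm high; origin at the centre of its underside. Not to be disturbed.
- cup_grey: Bystander: white sample cup with a dark grey lid, 55 mm across, 58 mm high; origin at the centre of its underside. Not to be disturbed.
- vial_blue: Bystander: glass vial with a blue screw cap, 22 mm across, 48 mm high; origin at the centre of its underside. Not to be disturbed.
- vial_black: Bystander: glass vial with a black screw cap, 22 mm across, 48 mm high; origin at the centre of its underside. Not to be disturbed.
- dropper: Bystander: amber bottle, 35 mm across, 85 mm high; origin at the centre of its underside. Not to be disturbed.

How it is judged:
On the way, in this order (a step that is already met when the one before it is completed fails the run):
1. the three wheels show 4, 2, 3 while the cam is not yet locked (value of joint wheel_left between 2.9916 and 3.2916 rad and value of joint wheel_mid between 0.8972 and 1.1972 rad and value of joint wheel_right between 1.9444 and 2.2444 rad and value of joint lock_pin below 0.003 m), for 0.2 s.
2. the cam's high point holds the pin in (value of joint lock_pin above 0.0044 m), for 0.2 s.
At the end, for the whole second after the job is handed in: Left wheel at 4, middle at 2, right at 3, each within 0.15 rad of its digit being squarely uppermost; the pin held in by the cam by more than 4.4 mm (high point within about 0.45 rad of the pin); everything let go (value of joint wheel_left between 2.9916 and 3.2916 rad and value of joint wheel_mid between 0.8972 and 1.1972 rad and value of joint wheel_right between 1.9444 and 2.2444 rad and value of joint lock_pin above 0.0044 m); the robot touches nothing.
It fails at once if a sample cup is shoved more than 30 mm or knocked over (distance of any of cup_blue, cup_grey from where it was at the start of the episode above 0.03 m or angle between any of cup_blue, cup_grey's own z axis and vertical above 0.5 rad).
It fails at once if a vial is shoved more than 30 mm or knocked over (distance of any of vial_blue, vial_black from where it was at the start of the episode above 0.03 m or angle between any of vial_blue, vial_black's own z axis and vertical above 0.5 rad).
It fails at once if the amber bottle is shoved more than 30 mm or knocked over (distance of dropper from where it was at the start of the episode above 0.03 m or angle between dropper's own z axis and vertical above 0.5 rad).
It also fails if it takes over 72 s, if anything falls off the work surface, if the arm or the gripper's body presses on something with over 40 N, if the wrist force passes 120 N, or if a joint passes its speed limit or range.

## Robot

A 7-joint arm with a two-finger parallel gripper is mounted at the origin on a cart in front of the work surface, level with it; the furniture and walls round the work are solid. World frame = base frame: x ahead of the robot, y to its left, z up, the work surface at z = 0. Lengths are in m, angles in rad, forces in N, time in s.
With the tool pointing down it reaches from about 0.425 to 0.875 m from the base axis. Payload 8.4 kg.
Tool frame: the origin (TCP) lies between the finger pads; the fingertips stand 8 mm ahead of it and the grasp point (between the pads) lies 11 mm behind it; y points along the fingers, z is the direction in which the jaws open and shut, and the axes are right-handed (so a half turn about y gives the same grasp; the last joint's range is limited). The gripper opens to 87 mm and grips with 3 to 60 N. Pads are 19 mm wide; open, the fingers measure 117 mm over their backs; the gripper's body (75 mm by 190 mm) begins 51 mm behind the grasp point.
Start: joints at [1.172, 0.333, 0.04, 1.465, -0.013, 1.343, -0.059], TCP at [0.192, -0.621, 0.231] pointing down, gripper open.
Joint ranges: [-2.58, 2.58], [-0.38, 2.09], [-1.3, 1.39], [0.25, 2.4], [-1.5, 4.64], [0.08, 2.09], [-2.65, 2.65]. Speed limits (rad/s): [2.22, 2.22, 2.79, 2.79, 3.14, 3.14, 3.14].

## Interface

Orientations are given as a rotation vector (axis times angle).
In Python, from rig import * gives the robot as it stands.
- The arm moves only by the tool step_arm, never from a script. Its argument "series" is a list that holds one entry, the list of rows, each a list of 7 numbers: the closure, from 0 (fully open) to 1 (shut), then the shift along the world's x, y, z in mm, then the turn, a rotation vector about the world's x, y, z in rad. A call has 1 to 10 rows; each row is the pose to reach, as a shift and turn from the pose commanded when the call began; what a row does not reach only later rows make up. A row lasts 1/12 s, in which the tool goes at most 41.7 mm and 7.16 degrees, less where a joint would pass 70% of its speed; a pose out of reach is approached as far as the arm can. A call with a gripper value outside its range is refused whole. The fingers move at their own pace and stop on an object; "newtons" is the grip in N (left out, the last holds). Time passes only in rows, so rows that repeat a pose let the fingers close. It gives the time, the measured TCP pose, the force and the opening at its end, in the units of the state.
- read_state(): the state, without advancing time (a new reading comes with each control period).
- get_image(name): name is "side" or "top" or "wrist"; returns (picture, depth): 480x640x3 uint8, red, green, blue; 480x640 float32, m along the optical axis (not along the pixel's ray), 0 where there is no reading.
- get_calibration(name): a dict with "fx", "fy", "cx", "cy" (pixels), "R" (3x3) and "t" (3): a world point X has camera coordinates R X + t. Camera axes: x right, y down, z forward; pixel columns grow to the right and rows downward; lengths in m; the calibration is good to about 2 mm. A picture is of the moment at which its call begins: read the wrist's pose just before it. get_calibration takes no time and is no camera call; for the wrist camera it gives the pose at the moment of the call.
- finish_job(): hands the job in, once; it reports no verdict.
The state is a dict: "time_s": time; "joint_positions": joint angles; "joint_velocities": joint speeds; "joint_torque": joint torques, N m; "tcp_pos": TCP position; "tcp_rot": TCP orientation; "force": force on the tool from outside, world axes, zero at the start; "wrist_torque": the same for the moment, N m; "finger_gap": finger opening in m.
Only numpy, scipy, OpenCV 4.12 (cv2) and the standard library are available. Lean on these libraries where they do the work, as an engineer would, in place of code of your own. Each camera call takes 0.05 s, during which the arm holds its last target. There are 200 camera calls.

## Working session

There is one attempt and no reset: what is moved stays moved. The work goes in short steps, Python scripts to look and compute and a tool call to move; the robot and the scene stay as the last step left them, time stands still between calls to the robot, and variables do not carry over. Pictures are saved under pics/ and viewed, about 8 in all and at most 12, crops included, and the job is handed in when it is done.

Besides the shell and the picture viewer there is one more tool, called after ">>>" as a command line: name --argument value ..., lists and objects as JSON in quotes. step_arm: Moves the arm, as the interface text tells. Its arguments: {"type":"object","properties":{"series":{"type":"array"},"newtons":{"type":"number"}},"required":["series"]}

```bash
ls; mkdir -p pics; python3 - <<'E'
from rig import *
import cv2,numpy as np
s=read_state(); print({k:np.round(v,3) for k,v in s.items()})
for n in ("top","side"):
    p,d=get_image(n); c=get_calibration(n); np.savez(f"pics/{n}0.npz",p=p,d=d,**c)
    cv2.imwrite(f"pics/{n}0.png",p[:,:,::-1]); print(n,{k:np.round(v,3).tolist() for k,v in c.items()})
E
```

```text
pics
{'time_s': np.float64(0.0), 'joint_positions': array([ 1.172,  0.334,  0.04 ,  1.466, -0.013,  1.343, -0.059]), 'joint_velocities': array([ 0.001,  0.001,  0.   ,  0.002, -0.001,  0.001,  0.002]), 'joint_torque': array([-0.0000e+00, -6.5637e+01,  1.3350e+00, -4.0379e+01, -6.0000e-02,
        4.5000e-02,  0.0000e+00]), 'tcp_pos': array([ 0.192, -0.621,  0.23 ]), 'tcp_rot': array([-0.311,  2.062, -2.059]), 'force': array([-0.318,  0.332, -0.684]), 'wrist_torque': array([-0.022, -0.002,  0.027]), 'finger_gap': np.float64(0.087)}
top {'fx': 615.976, 'fy': 615.976, 'cx': 315.59, 'cy': 249.155, 'R': [[0.013, -1.0, 0.023], [-0.994, -0.015, -0.113], [0.113, -0.021, -0.993]], 't': [0.02, 0.529, 1.209]}
side {'fx': 546.018, 'fy': 546.018, 'cx': 317.94, 'cy': 245.448, 'R': [[-0.854, -0.519, -0.013], [-0.213, 0.372, -0.904], [0.474, -0.769, -0.428]], 't': [0.477, 0.171, 1.074]}
```

View pics/top0.png

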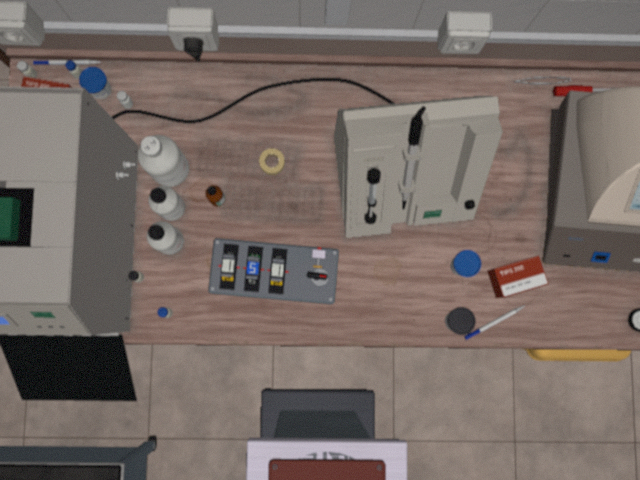

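View pics/side0.png

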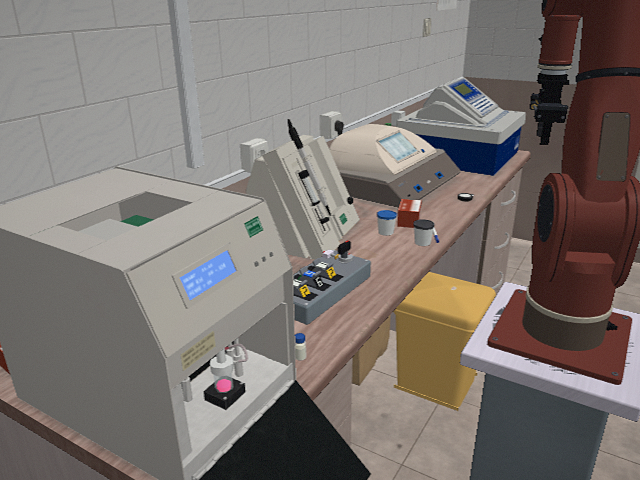

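```bash
cat >h.py <<'E'
import numpy as np,cv2
from scipy.spatial.transform import Rotation as Rn
def cloud(d,c):
    v,u=np.mgrid[:d.shape[0],:d.shape[1]]
    P=np.stack([(u-c['cx'])/c['fx']*d,(v-c['cy'])/c['fy']*d,d],-1)
    return (P-c['t'])@c['R']          # R^T (P-t)
def ray(u,v,z,c):
    o=-c['R'].T@c['t']; w=c['R'].T@np.array([(u-c['cx'])/c['fx'],(v-c['cy'])/c['fy'],1.])
    return o+w*(z-o[2])/w[2]
E
python3 - <<'E'
from h import *
n=np.load('pics/top0.npz'); p,d=n['p'],n['d']; c={k:n[k] for k in('fx','fy','cx','cy','R','t')}
W=cloud(d,c)
print('table z',np.median(W[320:335,220:400,2]))
m=np.zeros(d.shape,bool); m[225:315,195:355]=1
k=m&(W[...,2]>.042)&(W[...,2]<.11)
r=cv2.minAreaRect(np.float32(W[k][:,:2])*1000); print('rect',r,'deck z',np.median(W[k][:,2]))
print('corners',[ray(u,v,.05,c).round(3) for u,v in((213,240),(338,248),(334,302),(209,294))])
for nm,u,v,z in(('vblack',134,276,.048),('vblue',163,312,.048),('drop',215,195,.085),('cblue',466,263,.058),('cgrey',460,320,.058)):
    print(nm,ray(u,v,z,c).round(3),'depth z',W[v,u].round(3))
t=(W[...,2]>.13)&(d>0)
for a in range(-500,700,100):   # tall things by y strip
    y=W[...,1]*1000; q=t&(y>a)&(y<a+100)&(W[...,0]>.2)
    if q.sum()>20: print(a,'tall min x',np.percentile(W[q][:,0],1).round(3),'max z',W[q][:,2].max().round(3))
print(Rn.from_rotvec([-0.311,2.062,-2.059]).as_matrix().round(3))
im=cv2.resize(p[225:315,195:355],None,fx=5,fy=5,interpolation=cv2.INTER_CUBIC); cv2.imwrite('pics/crop1.png',im[:,:,::-1])
E
```

```text
table z -0.0006420400204224337
rect ((506.49774169921875, 95.8369140625), (276.9544372558594, 159.26292419433594), 85.7034683227539) deck z 0.050074183691761816
corners [array([0.542, 0.231, 0.05 ]), array([ 0.53 , -0.016,  0.05 ]), array([ 0.423, -0.009,  0.05 ]), array([0.435, 0.235, 0.05 ])]
vblack [0.468 0.383 0.048] depth z [0.469 0.384 0.045]
vblue [0.399 0.324 0.048] depth z [0.399 0.323 0.05 ]
drop [0.625 0.225 0.085] depth z [0.629 0.227 0.067]
cblue [ 0.503 -0.268  0.058] depth z [ 0.503 -0.268  0.058]
cgrey [ 0.391 -0.255  0.058] depth z [ 0.391 -0.256  0.054]
-500 tall min x 0.932 max z 0.265
-400 tall min x 0.932 max z 0.261
-300 tall min x 0.657 max z 0.255
-200 tall min x 0.627 max z 0.319
-100 tall min x 0.61 max z 0.29
0 tall min x 0.917 max z 0.29
100 tall min x 0.931 max z 0.24
200 tall min x 0.877 max z 0.234
300 tall min x 0.368 max z 0.34
400 tall min x 0.363 max z 0.341
500 tall min x 0.363 max z 0.339
600 tall min x 0.895 max z 0.194
[[-0.956 -0.     0.295]
 [-0.295  0.001 -0.956]
 [ 0.    -1.    -0.001]]
```

View pics/crop1.png

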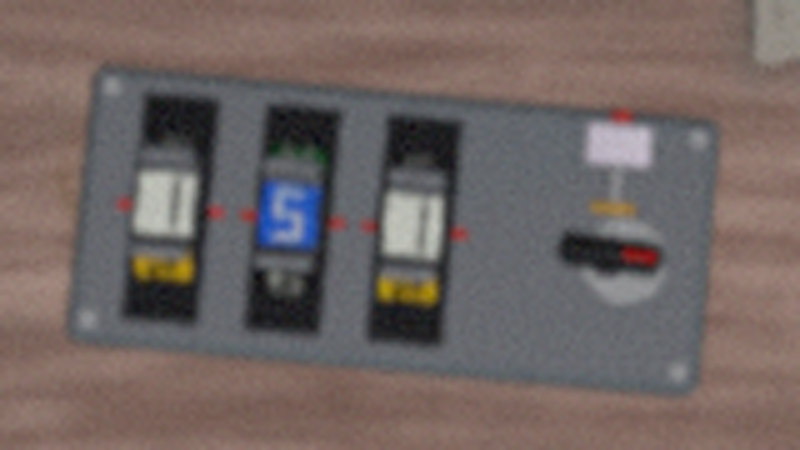

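The top view shows 1 (white), 5 (blue) and 1 (white) on top, with the wing's red half pointing along the unit's -y. Unit centre is about (0.4825, 0.110), yaw about -0.049. So the strokes are left +3, middle -3, right +2, and the cam needs about +1.63 rad.

>>> step_arm --series '[[[1,188,271,20,0,0,-0.1],[1,188,271,20,0,0,-0.2],[1,188,271,20,0,0,-0.35],[1,188,271,20,0,0,-0.35],[1,188,271,20,0,0,-0.35],[1,188,271,20,0,0,-0.35],[1,188,271,20,0,0,-0.35],[1,188,271,20,0,0,-0.35],[1,188,271,20,0,0,-0.35]]]' --newtons 30

```text
time_s: 0.85
tcp_pos: [0.3854, -0.3424, 0.2512]
tcp_rot: [-0.046, -2.205, 2.2]
force: [1.3, 0.2, 0.3]
finger_gap: 0.0353
```

>>> step_arm --series '[[[1,60,460,0,0,0,0],[1,60,460,0,0,0,0],[1,60,460,0,0,0,0],[1,60,460,0,0,0,0],[1,60,460,0,0,0,0],[1,60,460,0,0,0,0],[1,60,460,0,0,0,0],[1,60,460,0,0,0,0],[1,60,460,0,0,0,0],[1,60,460,0,0,0,0]]]'

```text
time_s: 1.68
tcp_pos: [0.4335, 0.065, 0.2506]
tcp_rot: [-0.056, -2.196, 2.196]
force: [1.0, -0.1, -0.2]
finger_gap: 0.0001
```

>>> step_arm --series '[[[1,0,11,0,0,0,0],[1,0,11,0,0,0,0],[1,0,11,0,0,0,0]]]'

```text
time_s: 1.93
tcp_pos: [0.4337, 0.0741, 0.2503]
tcp_rot: [-0.053, -2.196, 2.197]
force: [-0.7, -0.7, -1.3]
finger_gap: 0.0004
```

```bash
python3 - <<'E'
from rig import *
from h import *
s=read_state(); print(s['tcp_pos'].round(4),Rn.from_rotvec(s['tcp_rot']).as_matrix().round(3).tolist())
c=get_calibration('wrist'); p,d=get_image('wrist'); np.savez('pics/w1.npz',p=p,d=d,**c)
cv2.imwrite('pics/w1.png',p[:,:,::-1]); print(d[240,320])
E
```

```text
[0.4337 0.0741 0.2503] [[-0.999, -0.001, -0.049], [0.049, -0.0, -0.999], [0.001, -1.0, 0.0]]
0.42405936
```

View pics/w1.png

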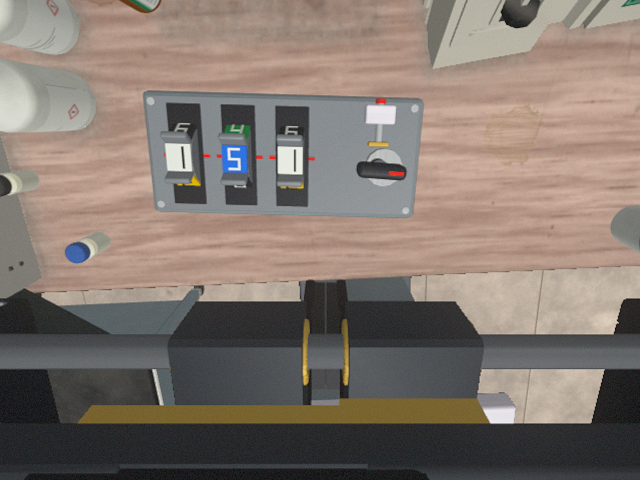

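```bash
python3 - <<'E'
from h import *
n=np.load('pics/w1.npz'); p,d=n['p'],n['d']; c={k:n[k] for k in('fx','fy','cx','cy','R','t')}
W=cloud(d,c)
m=np.zeros(d.shape,bool); m[80:225,135:435]=1
k=m&(W[...,2]>.044)&(W[...,2]<.056)
k=cv2.morphologyEx(k.astype(np.uint8),cv2.MORPH_OPEN,np.ones((3,3)))>0
print('deck z',np.median(W[k][:,2]),cv2.minAreaRect(np.float32(W[k][:,:2])*1000))
print([ray(u,v,.05,c).round(4) for u,v in((145,91),(423,100),(415,216),(158,211))])
R,G,B=[p[...,i].astype(int) for i in range(3)]
red=m&(R>150)&(G<70)&(B<70)
l,lab,st,cen=cv2.connectedComponentsWithStats(red.astype(np.uint8))
for i in range(1,l):
    if st[i,4]>5: print('red',cen[i].round(1),st[i,4],ray(*cen[i],.05,c).round(4),ray(*cen[i],.096,c).round(4))
q=m&(W[...,2]>.088)&(W[...,2]<.105); X=W[q&(np.arange(640)[None]>340)]
print('wing',len(X),cv2.minAreaRect(np.float32(X[:,:2])*1000),np.median(X[:,2]))
for a,b in((160,205),(215,260),(270,312)):
    q=m&(W[...,2]>.076)&(W[...,2]<.09)&(np.arange(640)[None]>a)&(np.arange(640)[None]<b); print('ribs',W[q].min(0).round(4),W[q].max(0).round(4))
E
```

```text
deck z 0.049604323264280215 ((483.8988952636719, 111.1441650390625), (248.95306396484375, 109.99979400634766), 85.72053527832031)
[array([0.5463, 0.227 , 0.05  ]), array([ 0.5272, -0.0152,  0.05  ]), array([ 0.4227, -0.0105,  0.05  ]), array([0.4394, 0.2347, 0.05  ])]
red [380.6 100.5] 35 [0.5286 0.0219 0.05  ] [0.5267 0.0283 0.096 ]
red [206.  155.4] 14 [0.489  0.1816 0.05  ] [0.4923 0.1672 0.096 ]
red [218.7 155.7] 9 [0.4882 0.1701 0.05  ] [0.4916 0.1572 0.096 ]
red [258.5 157. ] 18 [0.4853 0.1338 0.05  ] [0.489  0.1257 0.096 ]
red [272.5 157.3] 14 [0.4844 0.121  0.05  ] [0.4883 0.1145 0.096 ]
red [310.5 158.5] 12 [0.4816 0.0863 0.05  ] [0.4859 0.0844 0.096 ]
red [396. 173.] 58 [0.4646 0.008  0.05  ] [0.4711 0.0162 0.096 ]
wing 719 ((472.737548828125, 27.253196716308594), (39.98664474487305, 12.076766967773438), 83.21333312988281) 0.09468344135049198
ribs [0.4684 0.1866 0.0761] [0.5125 0.211  0.0815]
ribs [0.4653 0.1392 0.076 ] [0.5086 0.1633 0.0817]
ribs [0.4611 0.0912 0.076 ] [0.5054 0.1152 0.0811]
```

>>> step_arm --series '[[[1,19,128,0,0,0,-0.026],[1,19,128,0,0,0,-0.026],[1,19,128,0,0,0,-0.026],[1,19,128,0,0,0,-0.026],[1,19,128,-40,0,0,-0.026],[1,19,128,-80,0,0,-0.026],[1,19,128,-120,0,0,-0.026],[1,19,128,-130,0,0,-0.026],[1,19,128,-130,0,0,-0.026],[1,19,128,-130,0,0,-0.026]]]'

```text
time_s: 2.82
tcp_pos: [0.4535, 0.2016, 0.1216]
tcp_rot: [-0.084, -2.182, 2.182]
force: [0.6, -0.3, 0.5]
finger_gap: 0.0005
```

>>> step_arm --series '[[[1,-1,0,-25,0,0,0],[1,-1,0,-41,0,0,0],[1,-1,0,-41,0,0,0],[1,6,-0.5,-41,0,0,0],[1,13,-1,-39,0,0,0],[1,19,-1.5,-37,0,0,0],[1,25,-2,-36,0,0,0],[1,31,-2.5,-36,0,0,0],[1,31,-2.5,-36,0,0,0]]]'

```text
time_s: 3.57
tcp_pos: [0.4862, 0.1995, 0.0856]
tcp_rot: [-0.088, -2.184, 2.182]
force: [1.9, 0.0, -0.0]
finger_gap: 0.0005
```

>>> step_arm --series '[[[1,0,0,35,0,0,0],[1,0,0,35,0,0,0],[1,-33,2.5,35,0,0,0],[1,-33,2.5,35,0,0,0],[1,-33,2.5,35,0,0,0]]]'

```text
time_s: 3.98
tcp_pos: [0.4501, 0.2024, 0.1199]
tcp_rot: [-0.083, -2.183, 2.185]
force: [0.6, -0.1, -0.8]
finger_gap: 0.0004
```

```bash
python3 - <<'E'
from rig import *
from h import *
s=read_state(); print(s['tcp_pos'].round(4))
p,d=get_image('wrist'); cv2.imwrite('pics/w2.png',p[:,:,::-1])
E
```

```text
[0.4501 0.2024 0.1199]
```

View pics/w2.png

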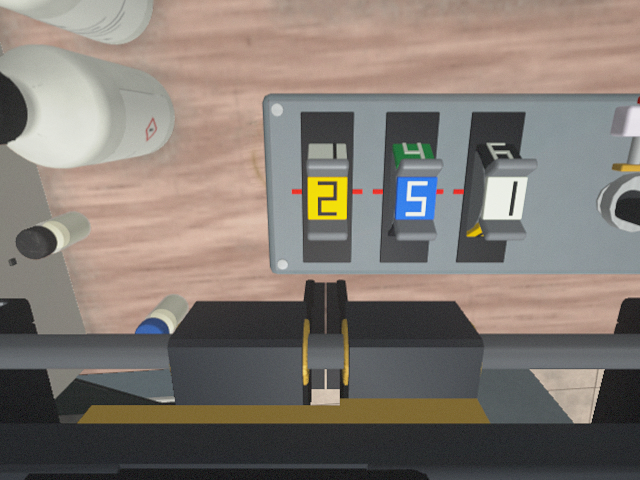

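Left wheel now shows 2 (yellow, at px 327,198), squarely up. I'll repeat the stroke twice, ending slightly shorter.

>>> step_arm --series '[[[1,0,0,-25,0,0,0],[1,0,0,-39,0,0,0],[1,0,0,-39,0,0,0],[1,7,-0.5,-39,0,0,0],[1,14,-1,-37,0,0,0],[1,20,-1.5,-35,0,0,0],[1,26,-2,-34,0,0,0],[1,32,-2.5,-34,0,0,0],[1,32,-2.5,-34,0,0,0]]]'

```text
time_s: 4.78
tcp_pos: [0.4853, 0.1996, 0.0864]
tcp_rot: [-0.088, -2.184, 2.182]
force: [2.8, 0.2, 0.6]
finger_gap: 0.0005
```

>>> step_arm --series '[[[1,0,0,34,0,0,0],[1,0,0,34,0,0,0],[1,-32,2.5,34,0,0,0],[1,-32,2.5,34,0,0,0],[1,-32,2.5,34,0,0,0]]]'

```text
time_s: 5.2
tcp_pos: [0.4502, 0.2024, 0.1199]
tcp_rot: [-0.083, -2.183, 2.185]
force: [0.1, -0.2, 0.5]
finger_gap: 0.0005
```

>>> step_arm --series '[[[1,0,0,-25,0,0,0],[1,0,0,-39,0,0,0],[1,0,0,-39,0,0,0],[1,7,-0.5,-39,0,0,0],[1,14,-1,-37,0,0,0],[1,20,-1.5,-35,0,0,0],[1,26,-2,-34,0,0,0],[1,32,-2.5,-34,0,0,0],[1,32,-2.5,-34,0,0,0]]]'

```text
time_s: 5.95
tcp_pos: [0.4853, 0.1996, 0.0864]
tcp_rot: [-0.088, -2.184, 2.182]
force: [3.1, 0.9, 0.9]
finger_gap: 0.0002
```

>>> step_arm --series '[[[1,0,0,36,0,0,0],[1,0,0,36,0,0,0],[1,0,0,36,0,0,0]]]'

```text
time_s: 6.2
tcp_pos: [0.4842, 0.2003, 0.1233]
tcp_rot: [-0.088, -2.185, 2.183]
force: [-0.6, -0.7, -0.7]
finger_gap: 0.0006
```

>>> step_arm --series '[[[1,41,-52,-1,0,0,0],[1,41,-52,-1,0,0,0],[1,41,-52,-1,0,0,0],[1,41,-52,-1,0,0,0]]]'

```text
time_s: 6.53
tcp_pos: [0.5242, 0.1461, 0.1196]
tcp_rot: [-0.085, -2.18, 2.181]
force: [-0.8, 1.1, -0.5]
finger_gap: 0.0004
```

```bash
python3 - <<'E'
from rig import *
from h import *
p,d=get_image('top'); s=read_state(); print(s['tcp_pos'].round(4))
a=cv2.resize(p[225:315,195:355],None,fx=4,fy=4,interpolation=cv2.INTER_CUBIC)
p,d=get_image('wrist'); im=np.zeros((600,640,3),np.uint8); im[:360,:640]=a; im[360:,:400]=cv2.resize(p[80:320,240:640],(400,240))
cv2.imwrite('pics/w3.png',im[:,:,::-1])
E
```

```text
[0.5234 0.1475 0.1198]
```

View pics/w3.png

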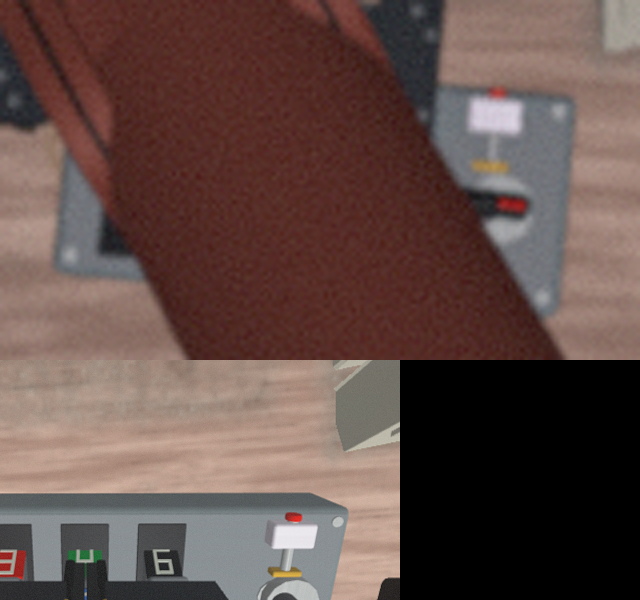

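>>> step_arm --series '[[[1,1,0.5,-25,0,0,0],[1,1,0.5,-40,0,0,0],[1,1,0.5,-40,0,0,0],[1,-5,1,-40,0,0,0],[1,-11,1.5,-38,0,0,0],[1,-17,2,-36,0,0,0],[1,-23,2.5,-35,0,0,0],[1,-29,3,-35,0,0,0],[1,-29,3,-35,0,0,0]]]'

```text
time_s: 7.38
tcp_pos: [0.4933, 0.1513, 0.0861]
tcp_rot: [-0.082, -2.183, 2.183]
force: [-2.6, 1.7, 3.6]
finger_gap: 0.0005
```

>>> step_arm --series '[[[1,0,0,35,0,0,0],[1,0,0,35,0,0,0],[1,30,-2.5,35,0,0,0],[1,30,-2.5,35,0,0,0],[1,30,-2.5,35,0,0,0]]]'

```text
time_s: 7.8
tcp_pos: [0.5257, 0.148, 0.1206]
tcp_rot: [-0.085, -2.183, 2.181]
force: [-0.1, 0.5, -0.8]
finger_gap: 0.0004
```

>>> step_arm --series '[[[1,0,0,-25,0,0,0],[1,0,0,-40,0,0,0],[1,0,0,-40,0,0,0],[1,-6,0.5,-40,0,0,0],[1,-12,1,-38,0,0,0],[1,-18,1.5,-36,0,0,0],[1,-24,2,-35,0,0,0],[1,-30,2.5,-35,0,0,0],[1,-30,2.5,-35,0,0,0]]]'

```text
time_s: 8.55
tcp_pos: [0.4933, 0.1513, 0.0861]
tcp_rot: [-0.082, -2.183, 2.183]
force: [-3.2, 0.1, 3.4]
finger_gap: 0.0005
```

>>> step_arm --series '[[[1,0,0,35,0,0,0],[1,0,0,35,0,0,0],[1,30,-2.5,35,0,0,0],[1,30,-2.5,35,0,0,0],[1,30,-2.5,35,0,0,0]]]'

```text
time_s: 8.97
tcp_pos: [0.5257, 0.1481, 0.1206]
tcp_rot: [-0.085, -2.183, 2.181]
force: [-0.6, 1.4, -0.1]
finger_gap: 0.0004
```

>>> step_arm --series '[[[1,0,0,-25,0,0,0],[1,0,0,-40,0,0,0],[1,0,0,-40,0,0,0],[1,-6,0.5,-40,0,0,0],[1,-12,1,-38,0,0,0],[1,-18,1.5,-36,0,0,0],[1,-24,2,-35,0,0,0],[1,-30,2.5,-35,0,0,0],[1,-30,2.5,-35,0,0,0]]]'

```text
time_s: 9.72
tcp_pos: [0.4933, 0.1513, 0.0861]
tcp_rot: [-0.082, -2.183, 2.183]
force: [-3.1, 0.5, 2.7]
finger_gap: 0.0008
```

>>> step_arm --series '[[[1,0,0,35,0,0,0],[1,0,0,35,0,0,0],[1,0,0,35,0,0,0]]]'

```text
time_s: 9.97
tcp_pos: [0.4959, 0.1513, 0.1223]
tcp_rot: [-0.087, -2.185, 2.183]
force: [-0.3, -0.3, -0.4]
finger_gap: 0.0004
```

>>> step_arm --series '[[[1,-50,-45,-1,0,0,0],[1,-50,-45,-1,0,0,0],[1,-50,-45,-1,0,0,0],[1,-50,-45,-1,0,0,0]]]'

```text
time_s: 10.3
tcp_pos: [0.444, 0.1044, 0.119]
tcp_rot: [-0.085, -2.18, 2.183]
force: [0.2, 0.5, -0.1]
finger_gap: 0.0006
```

```bash
python3 - <<'E'
from rig import *
from h import *
p,d=get_image('wrist'); cv2.imwrite('pics/w4.png',p[60:340,160:640,::-1]); s=read_state(); print(s['tcp_pos'].round(4))
E
```

```text
[0.4448 0.1053 0.1194]
```

View pics/w4.png

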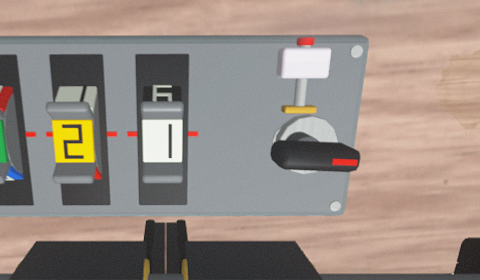

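Middle is 2 (yellow, crop px 73,140), the left edge shows green, and right is still 1. Two forward strokes on the right wheel next.

>>> step_arm --series '[[[1,0,0.5,-25,0,0,0],[1,0,0.5,-39,0,0,0],[1,0,0.5,-39,0,0,0],[1,7,0,-39,0,0,0],[1,13,-0.5,-37,0,0,0],[1,19,-1,-35,0,0,0],[1,25,-1.5,-34,0,0,0],[1,31,-2,-34,0,0,0],[1,31,-2,-34,0,0,0]]]'

```text
time_s: 11.1
tcp_pos: [0.4782, 0.1037, 0.0864]
tcp_rot: [-0.087, -2.184, 2.182]
force: [2.4, 0.6, 2.2]
finger_gap: 0.0004
```

>>> step_arm --series '[[[1,0,0,34,0,0,0],[1,0,0,34,0,0,0],[1,-31,2.5,34,0,0,0],[1,-31,2.5,34,0,0,0],[1,-31,2.5,34,0,0,0]]]'

```text
time_s: 11.52
tcp_pos: [0.4443, 0.1061, 0.1198]
tcp_rot: [-0.084, -2.182, 2.185]
force: [-0.3, 0.2, 0.9]
finger_gap: 0.0005
```

>>> step_arm --series '[[[1,0,0,-25,0,0,0],[1,0,0,-39,0,0,0],[1,0,0,-39,0,0,0],[1,7,-0.5,-39,0,0,0],[1,13,-1,-37,0,0,0],[1,19,-1.5,-35,0,0,0],[1,25,-2,-34,0,0,0],[1,31,-2.5,-34,0,0,0],[1,31,-2.5,-34,0,0,0]]]'

```text
time_s: 12.27
tcp_pos: [0.4783, 0.1036, 0.0864]
tcp_rot: [-0.087, -2.184, 2.182]
force: [2.4, -1.5, 1.4]
finger_gap: 0.0006
```

>>> step_arm --series '[[[1,0,0,40,0,0,0],[1,0,0,80,0,0,0],[1,-6,-80,80,0,0,0],[1,-6,-80,80,0,0,0],[1,-6,-80,80,0,0,0],[1,-6,-80,80,0,0,0]]]'

```text
time_s: 12.77
tcp_pos: [0.47, 0.0212, 0.1658]
tcp_rot: [-0.089, -2.18, 2.181]
force: [0.0, 0.6, -0.5]
finger_gap: 0.0004
```

```bash
python3 - <<'E'
from rig import *
from h import *
c=get_calibration('wrist'); p,d=get_image('wrist'); np.savez('pics/w5.npz',p=p,d=d,**c); cv2.imwrite('pics/w5.png',p[:,:,::-1]); s=read_state(); print(s['tcp_pos'].round(4),s['tcp_rot'],s['joint_positions'].round(2))
E
```

```text
[0.47   0.0231 0.1658] [-0.0859622  -2.18184669  2.18196717] [ 0.56  0.06 -0.72  1.94  0.04  1.16 -1.82]
```

View pics/w5.png

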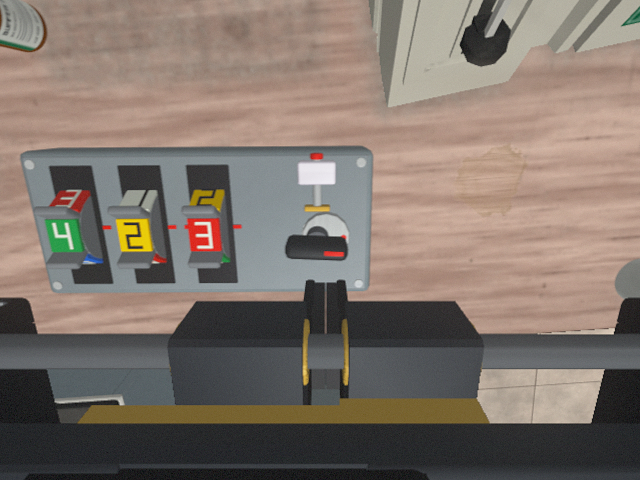

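All three now read 4 (green), 2 (yellow), 3 (red). Next I'll turn the tool across the wing at height, with the gap partly open.

>>> step_arm --series '[[[0.54,3,4,0,0,0,0.12],[0.54,3,4,0,0,0,0.24],[0.54,3,4,0,0,0,0.36],[0.54,3,4,0,0,0,0.48],[0.54,3,4,0,0,0,0.6],[0.54,3,4,0,0,0,0.72],[0.54,3,4,0,0,0,0.84],[0.54,3,4,0,0,0,0.96],[0.54,3,4,0,0,0,1.08],[0.54,3,4,0,0,0,1.2]]]'

```text
time_s: 13.65
tcp_pos: [0.4729, 0.0294, 0.1655]
tcp_rot: [-0.968, 1.525, -1.524]
force: [-0.1, -0.2, -0.3]
finger_gap: 0.0398
```

>>> step_arm --series '[[[0.54,0,0,0,0,0,0.12],[0.54,0,0,0,0,0,0.24],[0.54,0,0,0,0,0,0.33],[0.54,0,0,0,0,0,0.33],[0.54,0,0,0,0,0,0.33]]]'

```text
time_s: 14.07
tcp_pos: [0.4729, 0.0289, 0.1655]
tcp_rot: [-1.151, 1.296, -1.295]
force: [-0.1, -0.4, 0.3]
finger_gap: 0.0399
```

```bash
python3 - <<'E'
from rig import *
from h import *
s=read_state(); M=Rn.from_rotvec(s['tcp_rot']).as_matrix(); print(s['tcp_pos'].round(4),M.round(3).tolist(),'jaw',np.arctan2(M[1,2],M[0,2]).round(3),s['finger_gap'],s['joint_positions'].round(2))
E
```

```text
[0.4729 0.0289 0.1655] [[-0.118, -0.0, 0.993], [-0.993, 0.001, -0.118], [-0.001, -1.0, -0.0]] jaw -0.118 0.039879844310433905 [ 0.62  0.08 -0.8   1.93  0.06  1.16 -0.32]
```

>>> step_arm --series '[[[0.54,0,-2,-40,0,0,0],[0.54,0,-2,-65,0,0,0],[0.54,0,-2,-80,0,0,0],[0.54,0,-2,-88,0,0,0],[0.54,0,-2,-88,0,0,0],[0.54,0,-2,-88,0,0,0]]]'

```text
time_s: 14.57
tcp_pos: [0.4731, 0.0262, 0.078]
tcp_rot: [-1.151, 1.296, -1.295]
force: [0.4, -0.3, -0.0]
finger_gap: 0.0399
```

>>> step_arm --series '[[[1,0,0,0,0,0,0],[1,0,0,0,0,0,0],[1,0,0,0,0,0,0],[1,0,0,0,0,0,0],[1,0,0,0,0,0,0],[1,0,0,0,0,0,0]]]' --newtons 20

```text
time_s: 15.07
tcp_pos: [0.473, 0.0256, 0.0779]
tcp_rot: [-1.151, 1.295, -1.295]
force: [-1.7, 0.4, 4.6]
finger_gap: 0.0146
```

>>> step_arm --series '[[[1,0,1,0,0,0,0],[1,0,1,0,0,0,0],[1,0,1,0,0,0,0],[1,0,1,0,0,0,0]]]'

```text
time_s: 15.4
tcp_pos: [0.473, 0.0257, 0.0779]
tcp_rot: [-1.152, 1.295, -1.297]
force: [-1.9, -4.2, 5.9]
finger_gap: 0.0145
```

>>> step_arm --series '[[[1,0,0,0,0,0,0.1],[1,0,0,0,0,0,0.2],[1,0,0,0,0,0,0.3],[1,0,0,0,0,0,0.4],[1,0,0,0,0,0,0.4]]]'

```text
time_s: 15.82
tcp_pos: [0.4733, 0.0258, 0.0779]
tcp_rot: [-1.332, 0.993, -0.995]
force: [-0.6, -3.8, 6.0]
finger_gap: 0.0146
```

```bash
python3 - <<'E'
from rig import *
from h import *
s=read_state(); M=Rn.from_rotvec(s['tcp_rot']).as_matrix(); print(s['tcp_pos'].round(4),'jaw',np.arctan2(M[1,2],M[0,2]).round(3),s['finger_gap'],s['force'].round(1),s['wrist_torque'].round(2))
p,d=get_image('wrist'); cv2.imwrite('pics/w6.png',p[100:,:,::-1])
E
```

```text
[0.4733 0.0258 0.0779] jaw 0.288 0.014601095185576493 [-0.6 -3.8  6. ] [-0.88  0.08 -0.05]
```

View pics/w6.png

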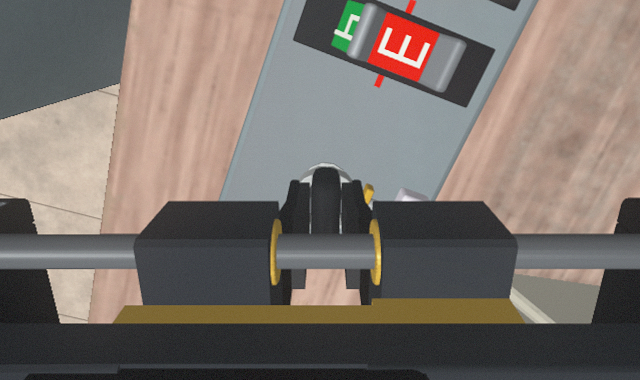

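The wing turns with the tool, which is at 0.288 now with 1.496 wanted. Turning the remaining 1.21.

>>> step_arm --series '[[[1,0,0,0,0,0,0.12],[1,0,0,0,0,0,0.24],[1,0,0,0,0,0,0.36],[1,0,0,0,0,0,0.48],[1,0,0,0,0,0,0.6],[1,0,0,0,0,0,0.72],[1,0,0,0,0,0,0.84],[1,0,0,0,0,0,0.96],[1,0,0,0,0,0,1.08],[1,0,0,0,0,0,1.2]]]'

```text
time_s: 16.7
tcp_pos: [0.4737, 0.0263, 0.078]
tcp_rot: [-1.57, 0.064, -0.067]
force: [1.2, -1.9, 2.0]
finger_gap: 0.0146
```

>>> step_arm --series '[[[1,0,0,0,0,0,0.01],[1,0,0,0,0,0,0.01],[1,0,0,0,0,0,0.01],[1,0,0,0,0,0,0.01]]]'

```text
time_s: 17.03
tcp_pos: [0.4736, 0.0264, 0.0779]
tcp_rot: [-1.57, 0.063, -0.065]
force: [3.3, -2.8, 3.4]
finger_gap: 0.0147
```

```bash
python3 - <<'E'
from rig import *
from h import *
s=read_state(); M=Rn.from_rotvec(s['tcp_rot']).as_matrix(); print(s['tcp_pos'].round(4),'jaw',np.arctan2(M[1,2],M[0,2]).round(3),s['finger_gap'],s['force'].round(1),s['wrist_torque'].round(2))
E
```

```text
[0.4736 0.0264 0.0779] jaw 1.49 0.014663771725569551 [ 3.3 -2.8  3.4] [-0.67 -1.05 -0.08]
```

Jaw is at 1.490 against 1.496. Opening to 0.54, then rising straight up and backing away.

>>> step_arm --series '[[[0.54,0,0,0,0,0,0],[0.54,0,0,0,0,0,0],[0.54,0,0,0,0,0,0],[0.54,0,0,0,0,0,0],[0.54,0,0,20,0,0,0],[0.54,0,0,50,0,0,0],[0.54,0,0,90,0,0,0],[0.54,0,0,130,0,0,0],[0.54,0,0,150,0,0,0],[0.54,0,0,150,0,0,0]]]'

```text
time_s: 17.87
tcp_pos: [0.4748, 0.0274, 0.2318]
tcp_rot: [-1.571, 0.057, -0.066]
force: [0.7, -0.2, -0.3]
finger_gap: 0.0399
```

>>> step_arm --series '[[[0.54,-10,-40,20,0,0,0],[0.54,-10,-80,20,0,0,0],[0.54,-10,-120,20,0,0,0],[0.54,-10,-160,20,0,0,0],[0.54,-10,-200,20,0,0,0],[0.54,-10,-200,20,0,0,0],[0.54,-10,-200,20,0,0,0]]]'

```text
time_s: 18.45
tcp_pos: [0.4618, -0.1752, 0.2462]
tcp_rot: [-1.568, 0.066, -0.063]
force: [-0.5, 0.6, 0.2]
finger_gap: 0.0402
```

```bash
python3 - <<'E'
from rig import *
from h import *
p,d=get_image('top'); s=read_state(); print(s['time_s'],s['tcp_pos'].round(4),s['force'].round(1))
c=get_calibration('top'); W=cloud(d,c)
q=np.zeros(d.shape,bool); q[230:310,290:340]=1; X=W[q&(W[...,2]>.085)&(W[...,2]<.105)]
print(len(X),cv2.minAreaRect(np.float32(X[:,:2])*1000))
cv2.imwrite('pics/t7.png',cv2.resize(p[170:340,100:500],None,fx=2,fy=2,interpolation=cv2.INTER_CUBIC)[:,:,::-1])
E
```

```text
18.5 [ 0.4623 -0.1732  0.2466] [-1.   0.8 -0.3]
128 ((471.7569580078125, 26.550230026245117), (11.884256362915039, 40.22199249267578), 84.05984497070312)
```

View pics/t7.png

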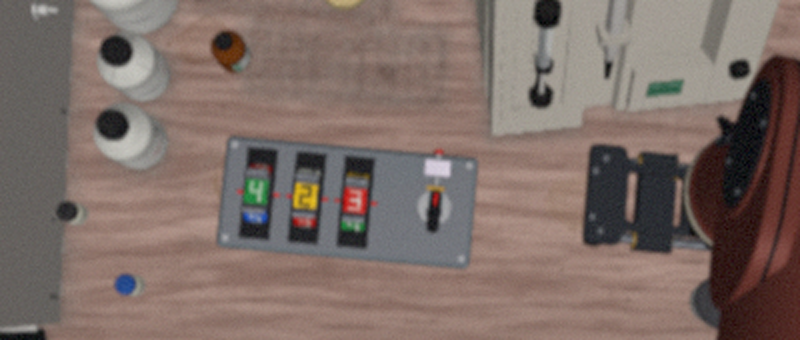

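The top view shows 4 green (256,190), 2 yellow (306,197) and 3 red (355,200). The wing's red half points at the pin (434,197), with its measured line 0.03 rad off the unit's +x. The vials and bottle stand where they were. Handing in.

```bash
python3 -c "
from rig import *
print(finish_job())"
```

```text
the job is handed in; nothing more can be done
None
```

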